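# Pair the studio jars with their lids

## Robot

A 7-joint arm with a two-finger parallel gripper is mounted at the origin on the work surface. World frame = base frame: x ahead of the robot, y to its left, z up, the work surface at z = 0. Lengths are in m, angles in rad, forces in N, time in s.
With the tool pointing down it reaches from about 0.425 to 0.95 m from the base axis. Payload 4.7 kg.
Tool frame: the origin (TCP) lies between the finger pads; the fingertips stand 25 mm ahead of it and the grasp point (between the pads) lies 6 mm ahead of it; x points along the fingers, z is the direction in which the jaws open and shut, and the axes are right-handed (so a half turn about x gives the same grasp; the last joint's range is limited). The gripper opens to 85 mm and grips with 20 to 120 N. Pads are 22 mm wide; open, the fingers measure 114 mm over their backs; the gripper's body (76 mm by 85 mm) begins 54 mm behind the grasp point. The pads swing forward as they close: fully open they stand 13 mm farther back than shut.
Start: joints at [-1.323, 0.469, -0.049, 1.532, 0.024, 1.141, -0.082], TCP at [0.184, 0.649, 0.256] pointing down, gripper open.
Joint ranges: [-2.59, 2.59], [-0.33, 1.99], [-1.39, 1.29], [0.1, 2.45], [-1.04, 4.18], [0.21, 1.99], [-2.66, 2.66]. Speed limits (rad/s): [2.57, 2.57, 3.14, 3.14, 3.14, 3.14, 3.14].

## Interface

Orientations are given as a 3x3 rotation matrix whose columns are the frame's x, y, z axes.
In Python, from rig import * gives the robot as it stands. Calls block until the motion is done:
- movep(position, orientation): joint-space move of the TCP to a pose.
- move_l(position, attitude=None, feed=0.15, until_force=None): straight line of the TCP; attitude=None keeps the orientation; feed is the mean speed in m/s. With until_force (N) it stops when the force on the tool has changed by that much, and returns True; else False.
- move_joints(angles): joint-space move.
- command_gripper(opening, newtons=None): finger opening in m; newtons is the grip in N (None keeps the last); returns when the fingers have stopped.
- sleep(seconds).
- inverse_kinematics(position, orientation): joint angles nearest the present ones, or None.
- sense(): the state.
- camera(name): name is "scene" or "top" or "wrist"; returns (picture, depth): 400x640x3 uint8, red, green, blue; 400x640 float32, m along the optical axis (not along the pixel's ray), 0 where there is no reading.
- camera_params(name): a dict with "K" (3x3 intrinsics, pixels), "dist" ([k1, k2, p1, p2, k3] as OpenCV has them; the pictures are not rectified), "position" and "rotation" of the camera in the world; the wrist camera has in their place "tool_from_camera" (4x4, takes a point from camera to tool coordinates, whose origin is the TCP and whose axes are the tool frame's). Camera axes: x right, y down, z forward; pixel columns grow to the right and rows downward; lengths in m; the calibration is good to about 2 mm. A picture is of the moment at which its call begins: read the wrist's pose just before it. camera_params takes no time and is no camera call.
A pose or a line that the arm cannot do raises Unreachable and nothing moves.
- finish_job(): hands the job in, once; it reports no verdict.
The state is a dict: "time_s": time; "joint_pos": joint angles; "qd": joint speeds; "joint_efforts": joint torques, N m; "position": TCP position; "tcp_rot": TCP orientation; "wrist_force": force on the tool from outside, world axes, zero at the start; "ft_torque": the same for the moment, N m; "finger_gap": finger opening in m.
Only numpy, scipy, OpenCV 4.12 (cv2) and the standard library are available. Lean on these libraries where they do the work, as an engineer would, in place of code of your own. Each camera call takes 0.05 s, during which the arm holds its last target. There are 200 camera calls.

## Task

Two round stoneware jars, a wide one and a narrow one, stand open on the pottery studio's table. Put each jar's own round lid on it, knob up and fully seated, level on the rim; the square lid belongs to neither. Set the lids down gently rather than dropping them, and leave the jars standing where they are.

Things in the scene. Friction and masses are not known exactly. Their poses are not given: they have to be found in the camera images.
- wide_jar: The wide, low stoneware jar. Loose, upright, open, about 650 g, on the table beyond the lids. 80 mm high, 112 across, mouth 96 across, straight inside. Origin: centre of its underside, at table level, z up its axis. With its lid seated, plate on the rim, the lid's origin is on this axis 70 mm above the jar's origin.
- narrow_jar: The narrow, slightly taller stoneware jar. Loose, upright, open, about 450 g, on the table beyond the lids. 90 mm high, 80 across, mouth 64 across, straight inside. Origin: centre of its underside, at table level, z up its axis. With its lid seated, plate on the rim, the lid's origin is on this axis 80 mm above the jar's origin.
- wide_lid: The large round lid, of the wide jar. Flat on the table, knob up, in a row with the other round lid and a square one, on the robot's side of the jars, 150 mm or more apart. Origin: centre of the flange's underside, z up. Going up: tapered flange 0-10 mm, 74 mm wide below, 84 above; plate 10-18 mm, 112 wide; upright cylindrical knob 18-52 mm, 26 wide. About 300 g.
- narrow_lid: The small round lid, of the narrow jar. Flat on the table, knob up, in a row with the other round lid and a square one, on the robot's side of the jars, 150 mm or more apart. Origin: centre of the flange's underside, z up. Going up: tapered flange 0-10 mm, 42 mm wide below, 52 above; plate 10-18 mm, 80 wide; upright cylindrical knob 18-52 mm, 26 wide. About 160 g.
Not all that is in view belongs to the job. Leave any orange or purple look-alike of the narrow_lid alone.

How it is judged:
At the end, for the whole second after the job is handed in: Each round lid sits on its own jar: centre within 10 mm of the jar's axis, down on the rim to within 3 mm, lid and jar level within 0.06 rad (3.4 degrees) and at rest, each jar within 50 mm of where it began (horizontal distance between wide_lid and wide_jar below 0.01 m and z of wide_lid in the frame of wide_jar between 0.067 and 0.073 m and angle between each of wide_lid, wide_jar, narrow_lid, narrow_jar's own z axis and vertical below 0.06 rad and distance of each of wide_jar, narrow_jar from where it was at the start of the episode below 0.05 m and linear speed of each of wide_lid, wide_jar, narrow_lid, narrow_jar below 0.03 m/s and horizontal distance between narrow_lid and narrow_jar below 0.01 m and z of narrow_lid in the frame of narrow_jar between 0.077 and 0.083 m); the robot touches nothing.
It fails at once if a round lid falls freely, faster than 0.8 m/s (a drop of over 30 mm) ((linear speed of wide_lid above 0.8 m/s and contact force between wide_lid and the fingers below 0.1 N) or (linear speed of narrow_lid above 0.8 m/s and contact force between narrow_lid and the fingers below 0.1 N)).
It fails at once if a jar is tipped by more than 0.4 rad (23 degrees) (angle between any of wide_jar, narrow_jar's own z axis and vertical above 0.4 rad).
It also fails if it takes over 61 s, if anything falls off the work surface, if the arm or the gripper's body presses on something with over 40 N, if the wrist force passes 120 N, or if a joint passes its speed limit or range.

## Working session

There is one attempt and no reset: what is moved stays moved. The work goes in short steps, each a Python script; the robot and the scene stay as the last script left them, time stands still between calls to the robot, and variables do not carry over. Pictures are saved under pics/ and viewed, about 8 in all and at most 12, crops included, and the job is handed in when it is done.

```bash
ls; mkdir -p pics; python3 - <<'E'
from rig import *
import cv2,numpy as np
for n in("top","scene"):
    p,d=camera(n); cv2.imwrite(f"pics/{n}0.png",p[:,:,::-1]); np.save(f"pics/{n}0.npy",d)
    c=camera_params(n); print(n,c["position"],np.round(c["rotation"],3).tolist(),np.round(c["K"],1).tolist(),c["dist"],(d>0).mean())
print(camera_params("wrist")); s=sense(); print(s["time_s"],s["position"],np.round(s["tcp_rot"],3).tolist())
E
```

```text
pics
top [0.32170283 0.01625469 0.89829632] [[-0.02, -0.982, 0.189], [-1.0, 0.02, -0.004], [0.0, -0.189, -0.982]] [[412.4, 0.0, 324.3], [0.0, 412.4, 199.9], [0.0, 0.0, 1.0]] [-0.09213518  0.          0.          0.          0.        ] 0.9960703125
scene [1.36499785 0.10666459 0.63086106] [[-0.117, 0.552, -0.826], [0.993, 0.046, -0.11], [-0.023, -0.833, -0.553]] [[451.0, 0.0, 319.4], [0.0, 451.0, 201.9], [0.0, 0.0, 1.0]] [-0.01073078  0.          0.          0.          0.        ] 0.995921875
{'K': array([[322.81130903,   0.        , 321.13342632],
       [  0.        , 322.81130903, 197.81220973],
       [  0.        ,   0.        ,   1.        ]]), 'dist': array([-0.03054952,  0.        ,  0.        ,  0.        ,  0.        ]), 'tool_from_camera': array([[-6.68584521e-04, -2.66573998e-01,  9.63814223e-01,
        -1.17947297e-01],
       [-3.33898112e-05, -9.63814432e-01, -2.66574079e-01,
         6.64708269e-02],
       [ 9.99999776e-01, -2.10408878e-04,  6.35490555e-04,
         9.05497900e-04],
       [ 0.00000000e+00,  0.00000000e+00,  0.00000000e+00,
         1.00000000e+00]])}
0.1 [0.18433589 0.64883853 0.25533769] [[-0.0, -0.962, 0.273], [-0.002, 0.273, 0.962], [-1.0, -0.0, -0.002]]
```

View pics/top0.png

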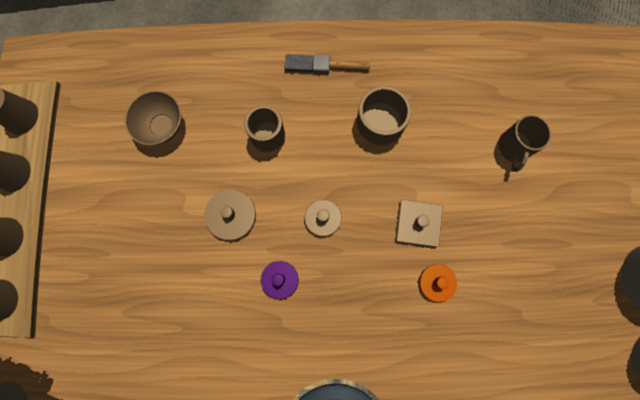

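View pics/scene0.png

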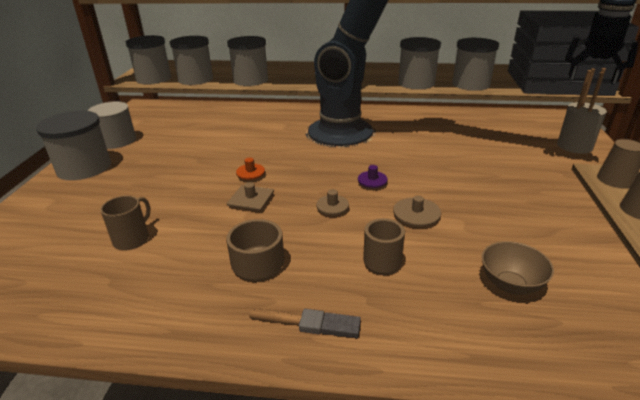

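The top view shows the wide jar at px (384,115) and the narrow jar at (264,127). The wide lid is at (230,215), the narrow lid at (323,218) and the square lid at (420,222). The bowl at (154,118), the mug, and the purple and orange lids are distractors. The scene view agrees.

```bash
cat > h.py <<'E'
import numpy as np, cv2
from rig import *
def cast(uv,K,dist,R,t,z):
    "pixels -> world points on the plane of height z"
    n=cv2.undistortPoints(np.float64(uv).reshape(-1,1,2),K,dist).reshape(-1,2)
    r=np.c_[n,np.ones(len(n))]@np.asarray(R).T
    return t+r*((z-t[2])/r[:,2])[:,None]
def cloud(d,K,dist,R,t):
    v,u=np.mgrid[:d.shape[0],:d.shape[1]]
    n=cv2.undistortPoints(np.float64(np.c_[u.ravel(),v.ravel()]).reshape(-1,1,2),K,dist).reshape(-1,2)
    return ((np.c_[n,np.ones(len(n))]*d.reshape(-1,1))@np.asarray(R).T+t).reshape(*d.shape,3)
def pose(name):
    c=camera_params(name)
    if name!="wrist": return c["K"],c["dist"],c["rotation"],c["position"]
    s=sense(); T=c["tool_from_camera"]; R=np.array(s["tcp_rot"])
    return c["K"],c["dist"],R@T[:3,:3],R@T[:3,3]+s["position"]
def discs(P,K,dist,R,t,lo,hi,z,amin=200):
    "blobs of cloud height lo..hi; outline cast onto plane z and fitted with a circle; size, height too"
    m=((P[...,2]>lo)&(P[...,2]<hi)).astype(np.uint8)
    out=[]
    for c in cv2.findContours(m,cv2.RETR_EXTERNAL,cv2.CHAIN_APPROX_NONE)[0]:
        if cv2.contourArea(c)<amin: continue
        q=cast(c,K,dist,R,t,z)[:,:2]
        (x,y),r=cv2.minEnclosingCircle(q.astype(np.float32))
        b=np.linalg.lstsq(np.c_[2*q,np.ones(len(q))],(q**2).sum(1),rcond=None)[0]
        mk=np.zeros(m.shape,np.uint8); cv2.drawContours(mk,[c],-1,1,-1)
        out.append(dict(px=c.reshape(-1,2).mean(0).round(0),enc=np.round([x,y,2*r],4),fit=np.round([b[0],b[1],2*np.sqrt(b[2]+b[0]**2+b[1]**2)],4),h=np.round(np.median(P[...,2][(mk&m)>0]),4)))
    return out
E
python3 - <<'E'
from h import *
a=pose("top"); d=np.load("pics/top0.npy"); P=cloud(d,*a)
print("table",np.percentile(P[250:380:5,100:600:5,2],[5,50,95]).round(4))
for lo,hi,z in((.012,.06,.018),(.074,.086,.08),(.084,.096,.09)):
    print(z)
    for o in discs(P,*a,lo,hi,z):
        if 100<o["px"][0]<560: print(o)
E
```

```text
table [-0.0017  0.0009  0.0043]
0.018
{'px': array([338., 394.]), 'enc': array([ 0.0845, -0.0032,  0.1066]), 'fit': array([ 0.0724, -0.0038,  0.0718]), 'h': np.float64(0.0136)}
{'px': array([438., 283.]), 'enc': array([ 0.3081, -0.2244,  0.0801]), 'fit': array([ 0.308 , -0.2244,  0.0775]), 'h': np.float64(0.019)}
{'px': array([279., 279.]), 'enc': array([0.3223, 0.1112, 0.0807]), 'fit': array([0.3225, 0.1114, 0.0782]), 'h': np.float64(0.019)}
{'px': array([419., 223.]), 'enc': array([ 0.4373, -0.1929,  0.1271]), 'fit': array([ 0.4368, -0.1921,  0.1037]), 'h': np.float64(0.019)}
{'px': array([323., 217.]), 'enc': array([0.4536, 0.0163, 0.0801]), 'fit': array([0.4534, 0.0165, 0.0778]), 'h': np.float64(0.0191)}
{'px': array([230., 214.]), 'enc': array([0.4644, 0.2187, 0.1123]), 'fit': array([0.4644, 0.2187, 0.1098]), 'h': np.float64(0.0189)}
{'px': array([510., 151.]), 'enc': array([ 0.601 , -0.422 ,  0.1053]), 'fit': array([ 0.6001, -0.418 ,  0.0673]), 'h': np.float64(0.0343)}
{'px': array([530., 134.]), 'enc': array([ 0.6352, -0.4635,  0.0721]), 'fit': array([ 0.6349, -0.4634,  0.0528
[... 284 characters left out ...]
loat64(0.0377)}
{'px': array([387., 106.]), 'enc': array([ 0.6921, -0.1271,  0.099 ]), 'fit': array([ 0.6931, -0.1271,  0.0827]), 'h': np.float64(0.0354)}
{'px': array([153., 118.]), 'enc': array([0.6929, 0.4049, 0.1394]), 'fit': array([0.6935, 0.4057, 0.1341]), 'h': np.float64(0.0333)}
{'px': array([325.,  63.]), 'enc': array([0.8179, 0.001 , 0.2007]), 'fit': array([0.8176, 0.0045, 0.1262]), 'h': np.float64(0.0184)}
0.08
{'px': array([384., 111.]), 'enc': array([ 0.6698, -0.1187,  0.1159]), 'fit': array([ 0.6706, -0.119 ,  0.1109]), 'h': np.float64(0.0802)}
0.09
{'px': array([262., 123.]), 'enc': array([0.6432, 0.1381, 0.0826]), 'fit': array([0.643 , 0.1384, 0.0793]), 'h': np.float64(0.09)}
```

Sizes and heights match the figures given. Next I go above the narrow lid for a close check.

```bash
cat >> h.py <<'E'
def down(p):
    r=np.array([p[0],p[1],0.]); r/=np.linalg.norm(r); x=np.array([0,0,-1.])
    return np.c_[x,np.cross(r,x),r]
def look(lo,hi,z,near,tag,name="wrist"):
    a=pose(name); p,d=camera(name); cv2.imwrite(f"pics/{tag}.png",p[:,:,::-1])
    L=discs(cloud(d,*a),*a,lo,hi,z)
    L=[o for o in L if np.hypot(*(o["enc"][:2]-near[:2]))<.06]
    for o in L: print(tag,o)
    return L
NL=np.array([.4535,.0164]);WL=np.array([.4645,.2188]);NJ=np.array([.643,.1383]);WJ=np.array([.670,-.119])
E
python3 - <<'E'
from h import *
command_gripper(.06,30)
movep([*NL,.18],down(NL)); s=sense(); print(s["time_s"],s["position"],s["finger_gap"])
look(.012,.06,.018,NL,"w1")
E
```

```text
2.9333 [0.45389226 0.01746444 0.18003931] 0.05965822908995084
w1 {'px': array([321., 185.]), 'enc': array([0.4548, 0.019 , 0.0797]), 'fit': array([0.4549, 0.019 , 0.0784]), 'h': np.float64(0.0184)}
```

View pics/w1.png

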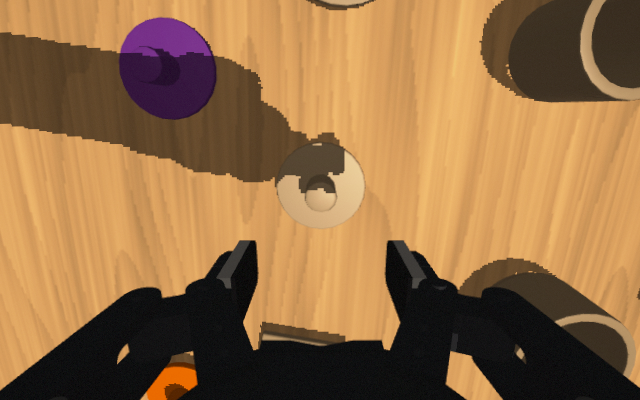

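The wrist view has the lid at px (321,185), between the fingers and within 2.6 mm of the top estimate. I grasp it at the mean, lift, and check the jar from the side while carrying the lid.

```bash
python3 - <<'E'
from h import *
p=np.array([.4545,.018]); R=down(NL)
print(move_l([*p,.047],R,feed=.1,until_force=8), sense()["position"])
print(command_gripper(.0,40)); s=sense(); print(s["finger_gap"],s["wrist_force"])
move_l([*p,.21],R,feed=.15)
s=sense(); print(s["time_s"],s["finger_gap"],s["wrist_force"],s["position"])
Rj=down(NJ); st=NJ-.13*Rj[:2,1]
movep([*st,.23],Rj); s=sense(); print(s["time_s"],s["position"])
look(.084,.096,.09,NJ,"w2")
E
```

```text
False [0.45492256 0.01801214 0.04746981]
False
0.02478607434169529 [-2.09051989 -0.27301061  6.01545847]
6.1083 0.024703116260761205 [-0.29418516 -0.05029248 -1.76357397] [0.45381183 0.01796465 0.20918429]
6.9833 [0.66895328 0.0109341  0.22894991]
w2 {'px': array([326.,  40.]), 'enc': array([0.6461, 0.1388, 0.0794]), 'fit': array([0.6464, 0.1379, 0.0706]), 'h': np.float64(0.0901)}
```

View pics/w2.png

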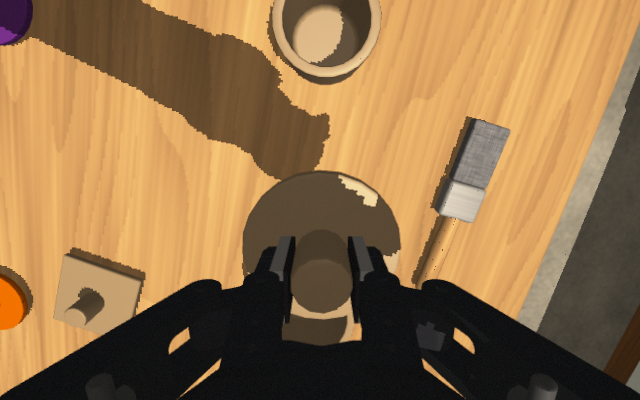

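The lid is held: 1.8 N on the wrist and a 25 mm gap. It hangs level in view, centred near px (322,250), and the jar rim is at (326,20). Now I place it.

```bash
python3 - <<'E'
from h import *
p=np.array([.645,.1386]); R=down(NJ)
movep([*p,.19],R)
move_l([*p,.142],R,feed=.12); s=sense(); print(s["time_s"],s["position"],s["wrist_force"])
print(move_l([*p,.123],R,feed=.02,until_force=5)); s=sense(); print(s["time_s"],s["position"],s["wrist_force"])
command_gripper(.06,30)
move_l([*p,.25],R,feed=.15); s=sense(); print(s["time_s"],s["position"],s["wrist_force"])
look(.08,.15,.098,NJ,"w3")
Rw=down(WL); movep([*WL,.2],Rw); print(sense()["position"])
look(.012,.06,.018,WL,"w4")
look(.08,.15,.098,NJ,"t3","top")
print(sense()["time_s"])
E
```

```text
8.1833 [0.64547627 0.1376272  0.14236346] [-0.41757104  0.06860982 -1.66071726]
True
8.8917 [0.64486724 0.13866393 0.12752774] [-0.92184467  0.50259878  5.37330628]
10.3 [0.64431724 0.13869007 0.24889281] [ 0.55087762 -0.44869748  0.0898909 ]
w3 {'px': array([322., 187.]), 'enc': array([0.6459, 0.1407, 0.0819]), 'fit': array([0.6462, 0.1405, 0.0795]), 'h': np.float64(0.0983)}
[0.46615492 0.21847722 0.20062983]
w4 {'px': array([320., 176.]), 'enc': array([0.4655, 0.2215, 0.1115]), 'fit': array([0.4655, 0.2215, 0.1102]), 'h': np.float64(0.0183)}
t3 {'px': array([262., 122.]), 'enc': array([0.6408, 0.1381, 0.0866]), 'fit': array([0.641 , 0.1373, 0.082 ]), 'h': np.float64(0.0988)}
11.275
```

View pics/w3.png

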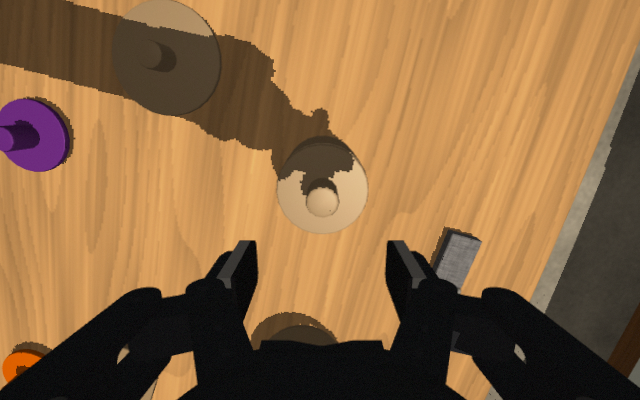

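The narrow lid is at px (322,187), flat over the jar. The contact height was 0.1275 as predicted, and the plate top is at 0.098. Now the wide lid.

```bash
python3 - <<'E'
from h import *
p=np.array([.465,.220]); R=down(WL)
print(move_l([*p,.047],R,feed=.1,until_force=8), sense()["position"])
command_gripper(.0,60); s=sense(); print(s["finger_gap"])
move_l([*p,.23],R,feed=.15)
s=sense(); print(s["time_s"],s["finger_gap"],s["wrist_force"],s["position"])
Rj=down(WJ); st=WJ-.15*Rj[:2,1]
movep([*st,.24],Rj); s=sense(); print(s["time_s"],s["position"])
look(.074,.086,.08,WJ,"w5")
E
```

```text
False [0.46534736 0.22018839 0.04751299]
0.024032411289266968
14.7333 0.0245176083052494 [ 0.94121422  0.56947012 -4.26423304] [0.46433356 0.21972693 0.22904874]
16.6083 [ 0.64457245 -0.26454222  0.23974868]
w5 {'px': array([324.,  43.]), 'enc': array([ 0.6731, -0.1218,  0.1114]), 'fit': array([ 0.6731, -0.1201,  0.1017]), 'h': np.float64(0.0801)}
```

View pics/w5.png

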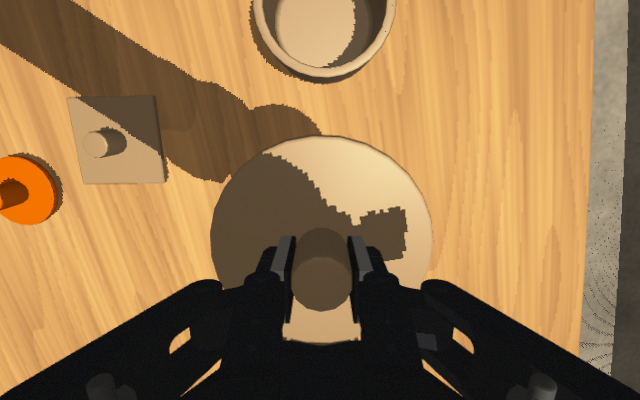

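The wide lid is held level, centred near px (322,245), and the wide jar rim is at (324,15), cut by the picture edge. I place it at (0.672, -0.119).

```bash
python3 - <<'E'
from h import *
p=np.array([.672,-.119]); R=down(WJ)
movep([*p,.19],R)
move_l([*p,.132],R,feed=.12); s=sense(); print(s["time_s"],s["position"],s["wrist_force"])
print(move_l([*p,.113],R,feed=.02,until_force=5)); s=sense(); print(s["time_s"],s["position"],s["wrist_force"])
command_gripper(.06,30)
move_l([*p,.25],R,feed=.15); s=sense(); print(s["time_s"],s["position"],s["wrist_force"])
look(.07,.14,.088,WJ,"w6")
movep([.45,-.35,.35],down([.45,-.35]))
look(.07,.14,.088,WJ,"t6","top")
look(.08,.15,.098,NJ,"t7","top")
a=pose("top"); p,d=camera("top"); P=cloud(d,*a); 
for c,z in((WJ,.088),(NJ,.098)):   # plate level: plane fit of the plate top
    m=(np.abs(P[...,2]-z)<.006)&(np.hypot(P[...,0]-c[0],P[...,1]-c[1])<.035)
    q=P[m]; k=np.linalg.lstsq(np.c_[q[:,:2]-c,np.ones(len(q))],q[:,2],rcond=None)[0]; print("plane slope,z",k.round(4),m.sum())
p,_=camera("scene"); cv2.imwrite("pics/s6.png",cv2.resize(p[180:320,180:460,::-1],None,fx=2.5,fy=2.5))
print(sense()["time_s"])
E
```

```text
17.9667 [ 0.67226543 -0.11983235  0.13240227] [ 0.351264    0.49673656 -2.18420113]
True
18.675 [ 0.67190882 -0.11886746  0.11753382] [-0.58694753  1.21605024  5.32839735]
20.15 [ 0.67147043 -0.11857234  0.24883974] [-0.12970693 -0.39815243 -0.15631228]
w6 {'px': array([322., 184.]), 'enc': array([ 0.6736, -0.117 ,  0.112 ]), 'fit': array([ 0.6735, -0.1171,  0.1104]), 'h': np.float64(0.0883)}
t6 {'px': array([385., 110.]), 'enc': array([ 0.6679, -0.117 ,  0.1191]), 'fit': array([ 0.668 , -0.118 ,  0.1129]), 'h': np.float64(0.0887)}
t7 {'px': array([263., 122.]), 'enc': array([0.6406, 0.1381, 0.087 ]), 'fit': array([0.6411, 0.1372, 0.0819]), 'h': np.float64(0.0986)}
plane slope,z [0.0047 0.0014 0.0887] 623
plane slope,z [0.0019 0.0006 0.0986] 652
21.6667
```

View pics/s6.png

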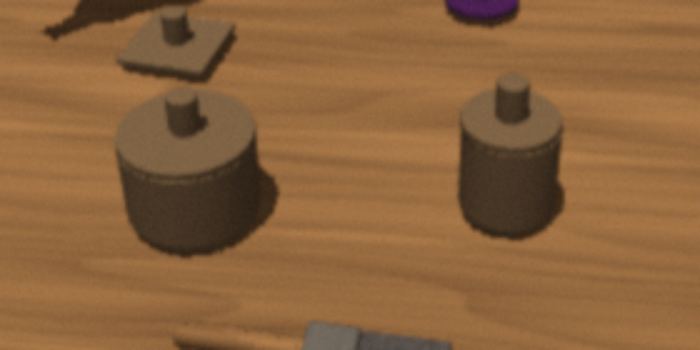

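Both lids look seated and flush in the scene crop, the wide one at px (185,135) and the narrow one at (512,125), and the arm is clear. I hand in the job.

```bash
python3 -c "
from rig import *
print(sense()['qd']); finish_job()"
```

```text
[ 0.00334902 -0.0054077   0.00958921  0.0028678   0.00241288 -0.00210287
  0.00080934]
the job is handed in; nothing more can be done
```

Both round lids are on their own jars, knob up, and the job was handed in at about 22 s of the 61 s allowed. I gripped each lid by its knob and lowered it slowly onto the rim until it touched. I let go only then, with no drop. The square, orange and purple lids were left alone.

**Seating:** touchdown came at the expected tool heights (0.1275 m narrow, 0.1175 m wide). The plate tops then measured 0.0986 m and 0.0887 m, against 0.098 and 0.088 nominal.

**Level:** the fitted plates slope less than 0.005 rad.

**Centring:** with the plates down on the rims, each flange is inside its mouth. That limits any offset from the jar's axis to about 6 mm, under the 10 mm limit.

**Jars:** they moved no more than a few millimetres, within measurement error. The arm was clear of everything at the end.

**Disagreement:** the wrist and top cameras differed by 2–6 mm on lid and jar positions. The worst case was about 6 mm in x on the lids after placing. The top view's outlines there measured a few millimetres oversize because the knobs are included in them, which would shift its centres. No check failed.

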